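# Stand the dropper bottles in their drip dishes

## Task

Stand each of the four glass dropper bottles (the ones with a rubber bulb on top) upright in the shallow metal dish of its own shape and size: round in round, square in square, small in small, large in large. Set each one down flat on the dish's floor without dropping it or knocking any bottle over, and leave the two screw-capped bottles where they stand.

Things in the scene. Friction and masses are not known exactly. Their poses are not given: they have to be found in the camera images.
- round_small: Small round dropper bottle of amber glass, with a black collar (20 mm across) and a thin black rubber dropper bulb (13 mm across) on top, empty, standing loose. Glass body a cylinder 28 mm across and 44 mm high; 78 mm high in all; about 35 g. Origin: centre of the underside, z up its axis. Grip it by the glass body.
- round_large: Large round dropper bottle of amber glass, with a black collar (20 mm across) and a thin black rubber dropper bulb (13 mm across) on top, empty, standing loose. Glass body a cylinder 44 mm across and 62 mm high; 96 mm high in all; about 85 g. Origin: centre of the underside, z up its axis. Grip it by the glass body.
- square_small: Small square dropper bottle of amber glass, with a black collar (20 mm across) and a thin black rubber dropper bulb (13 mm across) on top, empty, standing loose. Glass body 26 x 26 mm and 44 mm high; 78 mm high in all; about 35 g. Origin: centre of the underside, z up, x and y square to its flat sides. Grip it by the glass body.
- square_large: Large square dropper bottle of amber glass, with a black collar (20 mm across) and a thin black rubber dropper bulb (13 mm across) on top, empty, standing loose. Glass body 42 x 42 mm and 62 mm high; 96 mm high in all; about 85 g. Origin: centre of the underside, z up, x and y square to its flat sides. Grip it by the glass body.
- dish_round_small: Small round shallow stainless steel dish, 46 mm across inside, 54 mm outside. Lies fixed on the table. Wall 4 mm thick, rim 12 mm high, floor 4 mm thick (the bottle then stands 4 mm above the table). Origin: centre of the underside, z up.
- dish_round_large: Large round shallow stainless steel dish, 62 mm across inside, 70 mm outside. Lies fixed on the table. Wall 4 mm thick, rim 12 mm high, floor 4 mm thick (the bottle then stands 4 mm above the table). Origin: centre of the underside, z up.
- dish_square_small: Small square shallow stainless steel dish, 44 x 44 mm inside, 52 x 52 mm outside. Lies fixed on the table. Wall 4 mm thick, rim 12 mm high, floor 4 mm thick (the bottle then stands 4 mm above the table). Origin: centre of the underside, z up, x and y along its sides.
- dish_square_large: Large square shallow stainless steel dish, 60 x 60 mm inside, 68 x 68 mm outside. Lies fixed on the table. Wall 4 mm thick, rim 12 mm high, floor 4 mm thick (the bottle then stands 4 mm above the table). Origin: centre of the underside, z up, x and y along its sides.
- capped_round: Round amber glass bottle with a wide flat black screw cap and no bulb, standing loose; not part of the job. 38 mm across, glass 55 mm high, 73 mm in all; about 100 g. Origin: centre of the underside, z up.
- capped_square: Square amber glass bottle with a wide flat black screw cap and no bulb, standing loose; not part of the job. 36 x 36 mm, glass 55 mm high, 73 mm in all; about 100 g. Origin: centre of the underside, z up, x and y square to its flat sides.
Not all that is in view belongs to the job. What is shaped like the round_small but pink is not meant. Leave any turquoise look-alike of the round_large alone.

How it is judged:
By the outcome, as a careful person would: the job done as asked, in the order asked, and still so for the second after the job is handed in, with the robot touching nothing.
It also fails if it takes over 91 s, if anything falls off the work surface, if the arm or the gripper's body presses on something with over 40 N, if the wrist force passes 120 N, or if a joint passes its speed limit or range.

## Robot

A 6-joint arm with a two-finger parallel gripper is mounted at the origin on the work surface. World frame = base frame: x ahead of the robot, y to its left, z up, the work surface at z = 0. Lengths are in m, angles in rad, forces in N, time in s.
With the tool pointing down it reaches from about 0.15 to 0.775 m from the base axis. Payload 6.1 kg.
Tool frame: the origin (TCP) lies midway between the tips of the shut fingers; the grasp point (between the pads) lies 19 mm behind it; z points along the fingers, y is the direction in which the jaws open and shut (so a half turn about z gives the same grasp; the last joint's range is limited). The gripper opens to 85 mm and grips with 20 to 120 N. Pads are 22 mm wide; open, the fingers measure 114 mm over their backs; the gripper's body (76 mm by 85 mm) begins 54 mm behind the grasp point. The pads swing forward as they close: fully open they stand 13 mm farther back than shut.
Start: joints at [1.129, 0.126, -0.04, 1.405, 0, 1.571], TCP at [0.224, 0.475, 0.205] pointing down, gripper open.
Joint ranges: [-2.72, 2.72], [-0.95, 1.95], [-1.27, 1.35], [-1.78, 2.02], [-1.46, 1.47], [-3.14, 3.14]. Speed limits (rad/s): [2.39, 2.39, 3.01, 3.14, 3.14, 3.14].

## Interface

Orientations are given as [roll, pitch, yaw] about the fixed x, y, z axes, in that order (R = Rz(yaw) Ry(pitch) Rx(roll)).
In Python, from bench import arm gives the robot as it stands.
- The arm moves only by the tool send_rows, never from a script. Its argument "plan" is a list that holds one entry, the list of rows, each a list of 7 numbers: the turn, a rotation vector about the tool's x, y, z in degrees, then the shift along the tool's x, y, z in mm, then the closure, from 0 (fully open) to 1 (shut). In form: [[[wx, wy, wz, tx, ty, tz, claw], ...]]. A call has 1 to 10 rows; each row shifts and turns the commanded pose from where the row before left it, along the tool's axes as they then stand; what a row does not reach is not made up. A row lasts 1/12 s, in which the tool goes at most 41.7 mm and 7.16 degrees, less where a joint would pass 70% of its speed; a pose out of reach is approached as far as the arm can. A call is refused whole if a number of a shift passes 41.7 or a number of a turn 7.16, either way. A call with a gripper value outside its range is refused whole. The fingers move at their own pace and stop on an object; "newtons" is the grip in N (left out, the last holds). Time passes only in rows, so rows that do not move let the fingers close. It gives the time, the measured TCP pose, the force and the opening at its end, in the units of the state.
- arm.read_state(): the state, without advancing time (a new reading comes with each control period).
- arm.read_camera(name): name is "side" or "top"; returns a dict with "frame" (420x560x3 uint8, red, green, blue), "depth" (420x560 float32, m along the optical axis (not along the pixel's ray), 0 where there is no reading), "fx", "fy", "cx", "cy" (pixels), "extrinsics" (4x4, takes a point from world to camera coordinates). Camera axes: x right, y up, looking along -z (the intrinsics and any distortion apply to the point x, -y, -z); pixel columns grow to the right and rows downward; lengths in m; the calibration is good to about 2 mm. A picture is of the moment at which its call begins.
- arm.finish_job(): hands the job in, once; it reports no verdict.
The state is a dict: "time": time; "joints": joint angles; "qd": joint speeds; "effort": joint torques, N m; "position": TCP position; "orientation": TCP orientation; "wrist_force": force on the tool from outside, world axes, zero at the start; "moment": the same for the moment, N m; "grip_width": opening from 0.0 (shut) to 1.0 (fully open).
Only numpy, scipy, OpenCV 4.12 (cv2) and the standard library are available. Lean on these libraries where they do the work, as an engineer would, in place of code of your own. Each camera call takes 0.05 s, during which the arm holds its last target.

## Working session

There is one attempt and no reset: what is moved stays moved. The work goes in short steps, Python scripts to look and compute and a tool call to move; the robot and the scene stay as the last step left them, time stands still between calls to the robot, and variables do not carry over. Pictures are saved under pics/ and viewed, and the job is handed in when it is done.

Besides the shell and the picture viewer there is one more tool, called after ">>>" in YAML: its name, and indented under it one key for each argument. send_rows: Moves the arm, as the interface text tells. Its arguments: {"type":"object","properties":{"plan":{"type":"array","items":{"type":"array","items":{"type":"array","items":{"type":"number"}}}},"newtons":{"type":"number"}},"required":["plan"]}

```bash
ls; mkdir -p pics; python3 - <<'E'
from bench import arm
import cv2,numpy as np
print(arm.read_state())
for n in("top","side"):
    c=arm.read_camera(n); cv2.imwrite(f"pics/{n}0.png",c["frame"][:,:,::-1]); np.savez(f"{n}0.npz",**c)
    print(n,c["fx"],c["fy"],c["cx"],c["cy"],c["extrinsics"].round(4).tolist(),[k for k in c])
E
```

```text
pics
{'time': 0.0, 'joints': array([ 1.12899383e+00,  1.26351632e-01, -4.06169988e-02,  1.40542848e+00,
       -9.27294491e-06,  1.57077787e+00]), 'qd': array([-0.00080745, -0.00028924,  0.00223788,  0.00041786,  0.00044266,
        0.00097027]), 'effort': array([ 1.79274571e-04, -4.35918581e+01,  3.52922130e+01,  1.75088336e-02,
        6.90543175e-05, -1.66328732e-05]), 'position': array([0.2242758 , 0.47416467, 0.20383929]), 'orientation': array([-3.13999187e+00,  9.24338135e-06,  2.69980863e+00]), 'wrist_force': array([0.02383783, 0.5480468 , 0.27345588]), 'moment': array([-0.02715852, -0.03889297, -0.01627705]), 'grip_width': 0.9993299789370346}
top 533.8337678799204 533.8337678799204 286.0832644047624 211.73347115772972 [[0.0208, -0.9998, -0.0068, -0.0096], [0.9963, 0.0201, 0.0833, -0.5473], [-0.0832, -0.0085, 0.9965, -0.9528], [0.0, 0.0, 0.0, 1.0]] ['frame', 'depth', 'fx', 'fy', 'cx', 'cy', 'extrinsics']
side 423.3332769329054 423.3332769329054 281.208613602305 205.9485153049135 [[0.9547, -0.2973, -0.0084, -0.5127], [0.184, 0.5679, 0.8023, -0.1156], [-0.2337, -0.7675, 0.5969, -0.7022], [0.0, 0.0, 0.0, 1.0]] ['frame', 'depth', 'fx', 'fy', 'cx', 'cy', 'extrinsics']
```

View pics/top0.png

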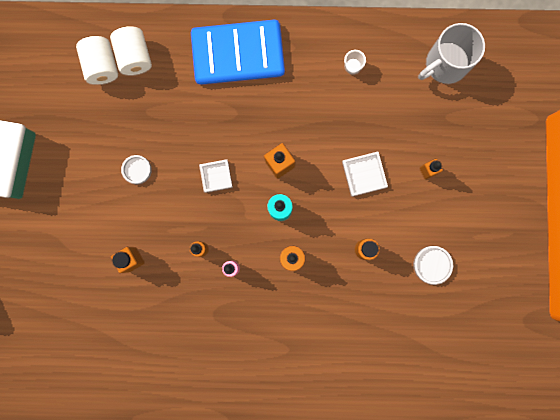

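View pics/side0.png

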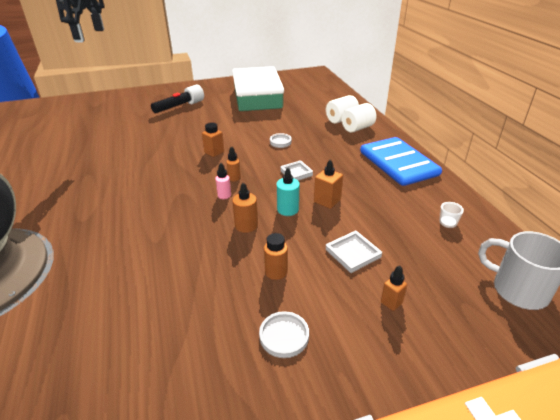

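Top view: small round dish (136,170), small square dish (216,176), square_large (280,159), large square dish (365,174), square_small (434,168), turquoise (280,206), capped_square (124,260), round_small (198,249), pink (230,269), round_large (292,258), capped_round (369,250) and large round dish (434,265). The side view shows the same layout.

```bash
cat > h.py <<'E'
import numpy as np,cv2
def cam(c):
    E=np.array(c["extrinsics"]);R=E[:3,:3];o=-R.T@E[:3,3];return R,o
def ray(c,u,v,z):
    R,o=cam(c);u=np.atleast_1d(u).astype(float);v=np.atleast_1d(v).astype(float)
    d=np.stack([(u-c["cx"])/c["fx"],-(v-c["cy"])/c["fy"],-np.ones_like(u)],-1)@R
    return o+d*((z-o[2])/d[:,2])[:,None]
def cloud(c):
    R,o=cam(c);h,w=c["depth"].shape;v,u=np.mgrid[:h,:w];D=c["depth"].astype(float)
    p=np.stack([(u-c["cx"])/c["fx"]*D,-(v-c["cy"])/c["fy"]*D,-D],-1)
    return p@R+o
def rect(pts):
    (cx,cy),(w,h),a=cv2.minAreaRect((pts[:,:2]*1000).astype(np.float32));return round(cx,1),round(cy,1),round(w,1),round(h,1),round(a,1)
E
python3 - <<'E'
from h import *
for n in("top","side"):
    c=dict(np.load(n+"0.npz"));P=cloud(c);z=P[...,2]
    print(n,"valid",(c["depth"]>0).mean(),"table z",np.median(z[(abs(P[...,0]-.5)<.2)&(abs(P[...,1])<.2)]).round(4))
    roi=(P[...,0]>.3)&(P[...,0]<.75)&(abs(P[...,1])<.36)&(c["depth"]>0)
    m=(roi&(z>.006)&(z<.2)).astype(np.uint8)
    k,l,s,ce=cv2.connectedComponentsWithStats(m)
    for i in range(1,k):
        if s[i,4]<25: continue
        q=P[l==i]; zz=q[:,2]; top=zz.max(); 
        b=q[zz>top-.012]
        hs=[(t,rect(q[(zz>t-.006)&(zz<t+.005)])) for t in ((.044,.062,.055) if top>.05 else (.011,)) if ((zz>t-.006)&(zz<t+.005)).sum()>20]
        print(ce[i].round(0),s[i,4],"top",top.round(4),"bulb",(b[:,:2].mean(0)*1000).round(1),hs)
E
```

```text
top valid 0.9959906462585034 table z 0.0011
[280. 160.] 682 top 0.0981 bulb [638.5  14.8] [(0.044, (624.4, 16.1, 54.8, 26.4, 82.9)), (0.062, (639.5, 14.9, 42.6, 42.1, 35.2)), (0.055, (639.4, 15.0, 42.3, 42.3, 34.5))]
[365. 173.] 458 top 0.0178 bulb [ 622.6 -143.6] [(0.011, (623.5, -143.5, 68.5, 68.8, 15.4))]
[136. 169.] 303 top 0.0171 bulb [622.7 283.8] [(0.011, (623.0, 282.9, 51.9, 53.1, 74.3))]
[215. 175.] 330 top 0.0174 bulb [613.8 134.5] [(0.011, (614.0, 133.5, 52.4, 53.2, 11.7))]
[431. 168.] 296 top 0.0819 bulb [ 631.2 -261.1] [(0.044, (632.2, -262.0, 25.8, 26.3, 27.2)), (0.062, (630.9, -260.5, 19.0, 15.9, 28.8)), (0.055, (630.9, -259.7, 18.6, 14.4, 19.0))]
[369. 172.] 35 top 0.0087 bulb [ 626.3 -151.1] [(0.011, (627.2, -151.0, 13.9, 22.2, 85.1))]
[360. 182.] 29 top 0.0095 bulb [ 606.3 -134.6] [(0.011, (605.5, -134.8, 12.2, 21.2, 31.9))]
[280. 207.] 525 top 0.1004 bulb [553.8  12.1] [(0.062, (554.1, 12.2, 42.5, 42.3, 1.4)), (0.055, (553.4, 10.7, 40.3, 39.9, 32.3))]
[367. 249.] 425 top 0.0787 bulb [ 482.5 -144.7] [(0.062, (482.1, -144.1, 33.2, 35.1, 89.7)), (0.055, (483.0, -144.9
[... 1573 characters left out ...]
972 bulb [463.7 -13.8] [(0.044, (459.3, -23.7, 19.2, 42.7, 69.9)), (0.062, (463.7, -13.7, 40.1, 42.0, 73.4)), (0.055, (460.6, -24.5, 18.3, 42.1, 75.1))]
[354. 250.] 532 top 0.0154 bulb [ 622.9 -144.8] [(0.011, (623.8, -142.6, 71.1, 70.5, 15.1))]
[276. 255.] 919 top 0.0755 bulb [ 481.9 -148.4] [(0.044, (478.4, -154.6, 17.2, 37.3, 65.0)), (0.062, (480.5, -151.5, 22.9, 33.2, 69.8)), (0.055, (481.6, -149.7, 29.3, 36.7, 75.6))]
[395. 288.] 725 top 0.0787 bulb [ 630.4 -264.1] [(0.044, (631.6, -262.7, 26.2, 25.4, 27.8)), (0.062, (631.2, -263.1, 17.4, 19.9, 55.6)), (0.055, (631.2, -263.2, 17.5, 19.9, 55.6))]
[284. 333.] 582 top 0.0145 bulb [ 456.3 -272.4] [(0.011, (457.1, -270.6, 69.4, 69.0, 12.9))]
```

>>> send_rows:
  plan:
    - [[0,0,6.47,0,0,5.4,0.4],[0,0,6.47,0,0,5.4,0.4],[0,0,6.47,0,0,5.4,0.4],[0,0,6.47,0,0,5.4,0.4],[0,0,6.47,0,0,5.4,0.4],[0,0,6.47,0,0,5.4,0.4],[0,0,6.47,0,0,5.4,0.4],[0,0,6.47,0,0,5.4,0.4],[0,0,6.47,0,0,5.4,0.4],[0,0,6.47,0,0,5.4,0.4]]
  newtons: 25

```text
time: 0.93
position: [0.2243, 0.4743, 0.1499]
orientation: [-3.141, 0.001, 1.565]
wrist_force: [0.2, -0.3, 0.1]
grip_width: 0.601
```

>>> send_rows:
  plan:
    - [[0,0,0,-31.7,25.3,0,0.4],[0,0,0,-31.7,25.3,0,0.4],[0,0,0,-31.7,25.3,0,0.4],[0,0,0,-31.7,25.3,0,0.4],[0,0,0,-31.7,25.3,0,0.4],[0,0,0,-31.7,25.3,0,0.4],[0,0,0,-31.7,25.3,0,0.4],[0,0,0,-31.7,25.3,0,0.4],[0,0,0,-31.7,25.3,0,0.4],[0,0,0,-31.7,25.3,0,0.4]]

```text
time: 1.77
position: [0.4781, 0.1556, 0.1504]
orientation: [-3.141, -0.0, 1.57]
wrist_force: [0.0, 0.8, -0.1]
grip_width: 0.602
```

>>> send_rows:
  plan:
    - [[0,0,0,0,0,0,0.4]]

```text
time: 1.85
position: [0.4807, 0.1525, 0.15]
orientation: [3.141, 0.002, 1.564]
wrist_force: [0.5, 0.3, -0.3]
grip_width: 0.602
```

>>> send_rows:
  plan:
    - [[0,0,0,0,0,0,0.4],[0,0,0,0,0,0,0.4]]

```text
time: 2.02
position: [0.477, 0.1573, 0.1502]
orientation: [-3.14, -0.0, 1.57]
wrist_force: [-0.4, -0.3, -0.2]
grip_width: 0.601
```

```bash
python3 - <<'E'
from bench import arm
import cv2,numpy as np
c=arm.read_camera("side"); cv2.imwrite("pics/side1.png",c["frame"][:,:,::-1])
for i in range(2):
    s=arm.read_state();print(s["time"],s["position"],s["orientation"],s["joints"]); arm.read_camera("top")
E
```

```text
2.0667 [0.47674658 0.15792696 0.15028969] [-3.14063744e+00 -1.81039825e-05  1.57107413e+00] [ 3.19679733e-01  8.90743402e-02 -1.99604930e-01  1.28301827e+00
  3.17123897e-04  1.89019810e+00]
2.1167 [0.47657014 0.15833078 0.15040512] [-3.14084936e+00 -5.29027890e-05  1.57208533e+00] [ 3.20575084e-01  8.87876142e-02 -1.99667706e-01  1.28303013e+00
  2.83541685e-04  1.89008229e+00]
```

View pics/side1.png

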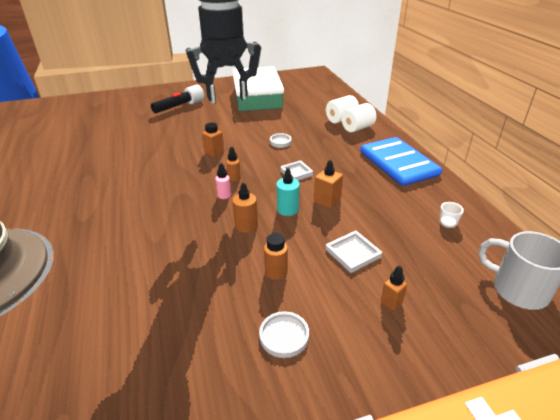

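The gripper hangs open above round_small (230,160 in the side view), and the pink bottle at (223,185) is clear of the fingers. Going down.

>>> send_rows:
  plan:
    - [[0,0,0,0,0,20,0.4],[0,0,0,0,0,25,0.4],[0,0,0,0,0,25,0.4],[0,0,0,0,0,25,0.4],[0,0,0,0,0,20,0.4],[0,0,0,0,0,15,0.4],[0,0,0,0,0,7,0.4],[0,0,0,0,0,0,0.4],[0,0,0,0,0,0,0.4]]

```text
time: 2.92
position: [0.4772, 0.1582, 0.0141]
orientation: [3.141, -0.0, 1.572]
wrist_force: [0.6, 0.2, 0.7]
grip_width: 0.595
```

>>> send_rows:
  plan:
    - [[0,0,0,0,0,0,0.5],[0,0,0,0,0,0,0.55],[0,0,0,0,0,0,0.6],[0,0,0,0,0,0,0.65],[0,0,0,0,0,0,0.7],[0,0,0,0,0,0,0.75],[0,0,0,0,0,0,0.9],[0,0,0,0,0,0,0.9]]
  newtons: 25

```text
time: 3.58
position: [0.4778, 0.1576, 0.0143]
orientation: [3.141, -0.0, 1.57]
wrist_force: [-1.1, 0.8, 5.9]
grip_width: 0.299
```

```bash
python3 - <<'E'
from bench import arm
import cv2,numpy as np
for n in("side","top"):
  c=arm.read_camera(n); f=c["frame"][:,:,::-1]
  f=f[80:240,150:350] if n=="side" else f[180:340,100:300]
  cv2.imwrite(f"pics/{n}2.png",cv2.resize(f,None,fx=3,fy=3,interpolation=cv2.INTER_CUBIC))
s=arm.read_state();print(s)
E
```

```text
{'time': 3.6833, 'joints': array([ 3.18632969e-01,  1.56316751e-01, -4.30844952e-01,  9.82543114e-01,
        1.53705323e-04,  1.88976937e+00]), 'qd': array([-0.00049288,  0.00020358,  0.00056617,  0.00051277,  0.00034414,
       -0.00036182]), 'effort': array([-2.45141247e-01, -3.98394120e+01,  3.07937980e+01, -6.16577044e-01,
       -1.44030377e-01,  6.98017557e-04]), 'position': array([0.47779048, 0.1576623 , 0.01430182]), 'orientation': array([ 3.14060440e+00, -4.88240491e-04,  1.57045658e+00]), 'wrist_force': array([-1.84481083, -1.23491056,  5.84218966]), 'moment': array([-0.01425037,  0.36319235,  0.02625525]), 'grip_width': 0.30006810998368116}
```

View pics/side2.png

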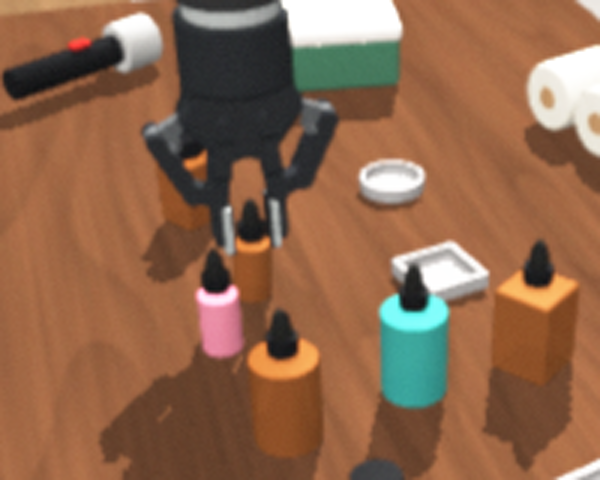

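```bash
python3 - <<'E'
from bench import arm
import cv2,numpy as np
from h import *
c=arm.read_camera("side"); E=c["extrinsics"]
f=c["frame"][:,:,::-1].copy()
f=cv2.resize(f[130:190,205:275],None,fx=8,fy=8,interpolation=cv2.INTER_NEAREST)
for x,y,z in [(477.5,157.5,14),(463,157.5,14),(492,157.5,14),(477.5,157.5,0),(477.5,157.5,44),(477.5,157.5,78),(463,157.5,33),(492,157.5,33)]:
    p=E[:3,:3]@(np.array([x,y,z])/1000)+E[:3,3]; u=c["cx"]+c["fx"]*p[0]/-p[2]; v=c["cy"]-c["fy"]*p[1]/-p[2]
    print(x,z,u.round(1),v.round(1)); cv2.circle(f,(int((u-205+.5)*8),int((v-130+.5)*8)),3,(0,255,0),-1)
cv2.imwrite("pics/side3.png",f)
P=cloud(c); 
for u,v in [(225,160),(226,158),(227,162),(242,158),(243,160)]: print(u,v,P[v,u].round(4))
E
```

```text
477.5 14 233.8 172.6
463 14 227.3 173.7
492 14 240.3 171.6
477.5 0 234.3 178.0
477.5 44 232.8 160.8
477.5 78 231.5 146.7
463 33 226.5 166.3
492 33 239.7 164.1
225 160 [0.4601 0.1509 0.0528]
226 158 [0.462  0.1466 0.0597]
227 162 [0.4633 0.147  0.0495]
242 158 [0.4962 0.148  0.0527]
243 160 [0.4985 0.1506 0.0459]
```

View pics/side3.png

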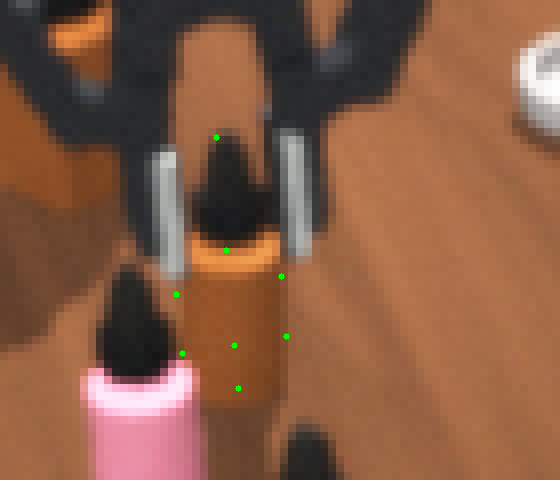

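View pics/top2.png

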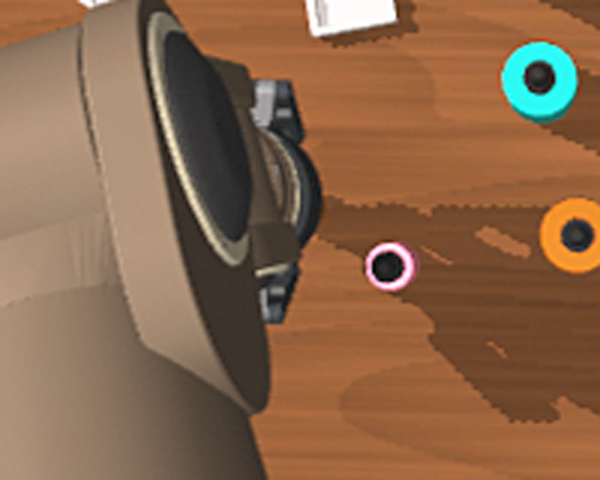

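>>> send_rows:
  plan:
    - [[0,0,0,0,0,0,0.6],[0,0,0,0,0,0,0.5],[0,0,0,0,0,0,0.4],[0,0,0,0,0,0,0.4]]

```text
time: 4.07
position: [0.4772, 0.1574, 0.0133]
orientation: [-3.141, 0.0, 1.571]
wrist_force: [-0.6, 0.6, -0.1]
grip_width: 0.598
```

```bash
python3 - <<'E'
from bench import arm
import cv2,numpy as np
from h import *
s=arm.read_state();print(s["position"],s["wrist_force"],s["grip_width"])
c=arm.read_camera("side")
f=c["frame"]
P=cloud(c)
np.set_printoptions(linewidth=200)
sub=P[150:182,212:262]
g=f[150:182,212:262].astype(int); gray=(g.max(-1)-g.min(-1)<40)
m=gray&(sub[...,2]>.01)
ys,xs=np.where(m)
o=np.argsort(sub[m][:,2])
for i in o[:25]: print(xs[i]+212,ys[i]+150,(sub[m][i]*1000).round(0),g[ys[i],xs[i]])
cv2.imwrite("pics/side4.png",cv2.resize(f[125:195,200:280,::-1],None,fx=7,fy=7,interpolation=cv2.INTER_NEAREST))
E
```

```text
[0.47724667 0.15744251 0.01334112] [-0.62217766  0.64140669 -0.09640143] 0.5978276714416408
225 180 [447.  89.  43.] [255 221 240]
227 179 [452.  91.  44.] [255 221 239]
221 180 [439.  91.  44.] [255 233 248]
224 180 [445.  89.  44.] [255 231 247]
218 179 [434.  96.  44.] [255 233 248]
217 179 [432.  96.  44.] [255 232 247]
219 179 [436.  95.  45.] [255 230 246]
227 177 [453.  97.  45.] [255 232 246]
225 179 [447.  91.  45.] [255 233 248]
223 180 [443.  88.  45.] [255 234 248]
219 180 [435.  91.  45.] [255 229 246]
217 178 [433.  99.  45.] [255 230 246]
218 180 [433.  91.  45.] [255 228 244]
245 158 [505. 159.  45.] [74 57 50]
220 179 [438.  93.  45.] [255 228 245]
220 180 [437.  89.  45.] [255 232 248]
246 160 [505. 149.  45.] [107  83  70]
227 178 [452.  92.  45.] [255 233 247]
224 179 [445.  90.  46.] [255 232 247]
226 178 [450.  92.  46.] [255 232 247]
222 180 [441.  88.  46.] [255 232 247]
223 179 [443.  90.  46.] [255 230 246]
221 179 [440.  91.  46.] [255 224 242]
226 179 [449.  88.  46.] [255 233 248]
219 163 [447. 154.  46.] [123 120 113]
```

View pics/side4.png

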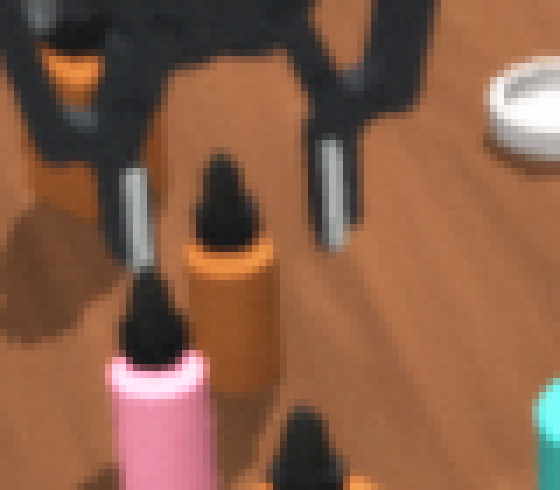

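The fingertips show at about z=44 mm in the side view (pixels (219,163) and (246,160)), although the reported TCP is z=13. The grasp would be far too high on the glass, so I'll go lower in small steps while watching force and image.

>>> send_rows:
  plan:
    - [[0,0,0,0,0,3,0.4],[0,0,0,0,0,3,0.4],[0,0,0,0,0,3,0.4],[0,0,0,0,0,0,0.4]]

```text
time: 4.45
position: [0.4768, 0.1573, 0.0037]
orientation: [-3.14, 0.0, 1.571]
wrist_force: [-0.5, 0.3, 0.3]
grip_width: 0.601
```

```bash
cat > look.py <<'E'
import sys
from bench import arm
from h import *
# usage: look.py name r0 r1 c0 c1 scale cam
n=sys.argv[1];r0,r1,c0,c1,k=map(int,sys.argv[2:7]);cm=sys.argv[7] if len(sys.argv)>7 else "side"
c=arm.read_camera(cm);np.savez("last_"+cm+".npz",**c)
s=arm.read_state();print(s["position"].round(4),s["orientation"].round(3),s["wrist_force"].round(1),round(s["grip_width"],3),round(s["time"],2))
cv2.imwrite(f"pics/{n}.png",cv2.resize(c["frame"][r0:r1,c0:c1,::-1],None,fx=k,fy=k,interpolation=cv2.INTER_NEAREST))
E
python3 look.py s5 125 195 200 280 7
```

```text
[0.4769 0.1573 0.004 ] [-3.141  0.     1.571] [-0.2 -0.3  0.5] 0.6 4.5
```

View pics/s5.png

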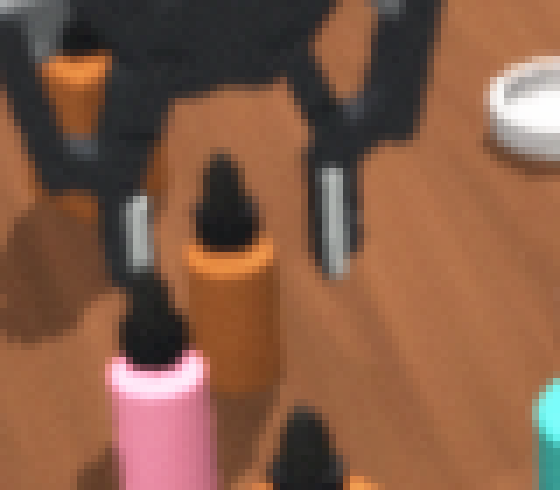

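>>> send_rows:
  plan:
    - [[0,0,0,0,0,2,0.4],[0,0,0,0,0,2,0.4],[0,0,0,0,0,0,0.4]]

```text
time: 4.75
position: [0.4772, 0.1575, 0.0002]
orientation: [-3.141, 0.0, 1.571]
wrist_force: [0.7, -0.4, -0.3]
grip_width: 0.604
```

>>> send_rows:
  plan:
    - [[0,0,0,0,0,2,0.4],[0,0,0,0,0,2,0.4],[0,0,0,0,0,0,0.4]]

```text
time: 5.0
position: [0.4772, 0.1575, -0.0038]
orientation: [-3.141, 0.0, 1.571]
wrist_force: [-0.2, -0.1, 0.7]
grip_width: 0.6
```

>>> send_rows:
  plan:
    - [[0,0,0,0,0,3,0.4],[0,0,0,0,0,3,0.4],[0,0,0,0,0,2,0.4],[0,0,0,0,0,0,0.4]]

```text
time: 5.33
position: [0.477, 0.1574, -0.012]
orientation: [-3.141, 0.0, 1.571]
wrist_force: [-0.1, -0.3, -0.3]
grip_width: 0.602
```

```bash
python3 look.py s6 125 195 200 280 7
```

```text
[ 0.4771  0.1574 -0.0118] [-3.141  0.     1.571] [-0.4 -0.1 -0.3] 0.598 5.38
```

View pics/s6.png

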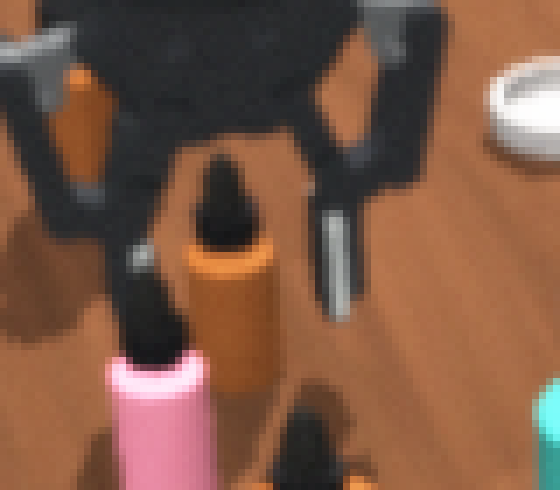

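Pad tips are now about z=20, straddling the glass at crop (230,300), with no contact force. Closing.

>>> send_rows:
  plan:
    - [[0,0,0,0,0,0,0.5],[0,0,0,0,0,0,0.55],[0,0,0,0,0,0,0.6],[0,0,0,0,0,0,0.65],[0,0,0,0,0,0,0.7],[0,0,0,0,0,0,0.75],[0,0,0,0,0,0,0.9],[0,0,0,0,0,0,0.9]]
  newtons: 25

```text
time: 6.05
position: [0.4775, 0.1576, -0.0112]
orientation: [3.141, -0.0, 1.571]
wrist_force: [-0.1, 0.5, 1.5]
grip_width: 0.321
```

>>> send_rows:
  plan:
    - [[0,0,0,0,0,-5,0.9],[0,0,0,0,0,-10,0.9],[0,0,0,0,0,-15,0.9],[0,0,0,0,0,-20,0.9],[0,0,0,0,0,0,0.9]]

```text
time: 6.47
position: [0.4796, 0.1582, 0.0427]
orientation: [3.136, -0.002, 1.571]
wrist_force: [1.1, -0.2, -0.7]
grip_width: 0.316
```

```bash
python3 look.py s7 95 195 180 300 6
```

```text
[0.4791 0.1581 0.0411] [ 3.137e+00 -1.000e-03  1.571e+00] [-0.3 -0.3 -1.2] 0.32 6.52
```

View pics/s7.png

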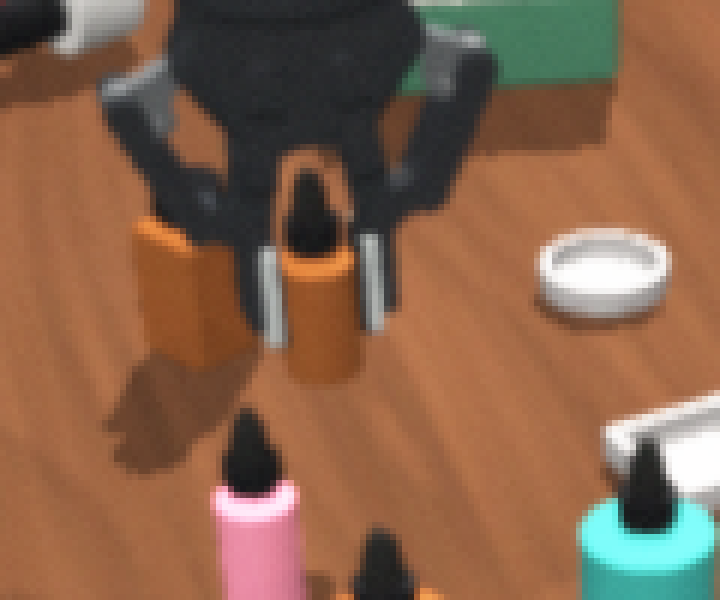

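Bottle is held squarely between the pads with its bottom well off the table (crop (322,380)). Carry it over to the small round dish.

>>> send_rows:
  plan:
    - [[0,0,0,10.5,12.2,0,0.9],[0,0,0,21,24.3,0,0.9],[0,0,0,21,24.3,0,0.9],[0,0,0,21,24.3,0,0.9],[0,0,0,21,24.3,0,0.9],[0,0,0,21,24.3,0,0.9],[0,0,0,10,12,0,0.9],[0,0,0,0,0,0,0.9],[0,0,0,0,0,0,0.9],[0,0,0,0,0,0,0.9]]

```text
time: 7.35
position: [0.6219, 0.2822, 0.0377]
orientation: [-3.14, 0.001, 1.57]
wrist_force: [-0.6, 0.1, -0.7]
grip_width: 0.317
```

```bash
cat > bot.py <<'E'
# amber pixels: 3D stats from side cloud near x,y
import sys
from h import *
x,y=map(float,sys.argv[1:3])
c=dict(np.load("last_side.npz"));P=cloud(c)*1000;f=c["frame"].astype(int)
hsv=cv2.cvtColor(c["frame"],cv2.COLOR_RGB2HSV)
m=(hsv[...,1]>205)&(hsv[...,2]>90)&(hsv[...,0]<16)&(abs(P[...,0]-x)<45)&(abs(P[...,1]-y)<45)&(P[...,2]>8)
q=P[m];v,u=np.where(m);print("n",m.sum(),"rows",v.min(),v.max(),"cols",u.min(),u.max())
print("z pct",np.percentile(q[:,2],[1,5,50,95,99]).round(1))
t=np.percentile(q[:,2],97);s=q[abs(q[:,2]-t)<4];print("shoulder",t.round(1),s.mean(0).round(1))
E
python3 look.py s8 75 175 220 340 6; python3 bot.py 623 283
```

```text
[0.622  0.2821 0.0382] [-3.14e+00  1.00e-03  1.57e+00] [ 0.5 -0.2  0. ] 0.321 7.4Traceback (most recent call last):
  File "bot.py", line 8, in <module>
    q=P[m];v,u=np.where(m);print("n",m.sum(),"rows",v.min(),v.max(),"cols",u.min(),u.max())
                                                    ~~~~~^^
    return umr_minimum(a, axis, None, out, keepdims, initial, where)
ValueError: zero-size array to reduction operation minimum which has no identity
```

View pics/s8.png

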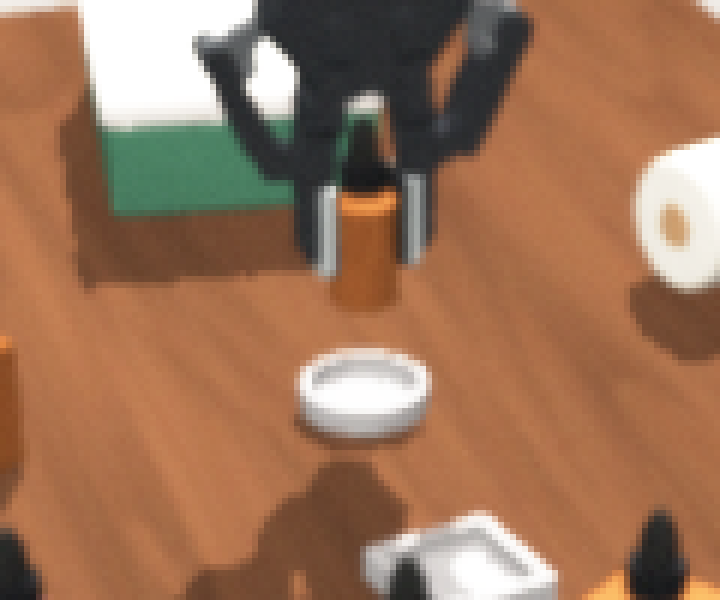

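```bash
python3 - <<'E'
from h import *
c=dict(np.load("last_side.npz"));P=cloud(c)*1000
for r in (105,107,109,111,114,118,122,125): print(r,c["frame"][r,280],P[r,280].round(1),P[r,277].round(1))
E=c["extrinsics"]
for z in (50,94):
    p=E[:3,:3]@(np.array([622,282,z])/1000)+E[:3,3];print(z,c["cx"]-c["fx"]*p[0]/p[2],c["cy"]+c["fy"]*p[1]/p[2])
E
```

```text
105 [28 29 29] [621.2 277.  102.5] [616.1 285.   99.9]
107 [112  67  39] [621.3 277.8  97.1] [614.9 281.2  96.6]
109 [238 155  78] [619.8 272.8  94.4] [613.5 276.5  93.7]
111 [163  90  44] [619.6 272.4  89.5] [612.6 273.7  90. ]
114 [150  83  41] [619.2 271.4  82.4] [613.2 276.1  81.2]
118 [151  85  42] [618.2 268.4  73.6] [612.3 273.9  72.1]
122 [158  90  45] [619.9 274.4  60.3] [612.9 276.4  60.4]
125 [155  88  43] [618.5 270.   54.7] [612.1 273.8  53.8]
50 279.9495178248435 124.47020885377341
94 279.76072217757593 107.52058751227415
```

Bottle hangs upright above the small round dish: shoulder at pixel (280,109), bottom at z≈50. Lowering 40 quickly, then gently.

>>> send_rows:
  plan:
    - [[0,0,0,1,1,8,0.9],[0,0,0,0,0,12,0.9],[0,0,0,0,0,10,0.9],[0,0,0,0,0,7,0.9],[0,0,0,0,0,4,0.9],[0,0,0,0,0,2,0.9],[0,0,0,0,0,0,0.9],[0,0,0,0,0,1,0.9],[0,0,0,0,0,1,0.9],[0,0,0,0,0,0,0.9]]

```text
time: 8.23
position: [0.6244, 0.2841, -0.0061]
orientation: [3.141, -0.0, 1.571]
wrist_force: [-1.0, 0.3, -0.5]
grip_width: 0.316
```

```bash
python3 look.py s9 75 175 220 340 6
```

```text
[ 0.6243  0.2841 -0.0061] [ 3.141 -0.     1.571] [-0.7 -0.7 -0.6] 0.319 8.28
```

View pics/s9.png

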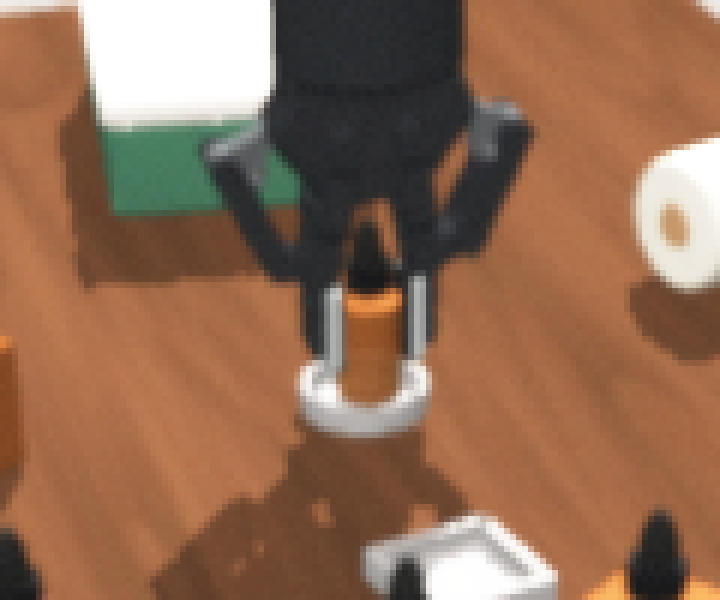

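>>> send_rows:
  plan:
    - [[0,0,0,0,-1,0.7,0.9],[0,0,0,0,0,0.7,0.9],[0,0,0,0,0,0,0.9]]

```text
time: 8.53
position: [0.6232, 0.2841, -0.0072]
orientation: [3.141, -0.0, 1.571]
wrist_force: [-1.5, 0.5, 3.6]
grip_width: 0.32
```

>>> send_rows:
  plan:
    - [[0,0,0,0,0,0.5,0.9],[0,0,0,0,0,0.5,0.9],[0,0,0,0,0,0,0.9]]

```text
time: 8.78
position: [0.6232, 0.2841, -0.0072]
orientation: [3.141, -0.001, 1.571]
wrist_force: [-3.0, -1.1, 8.8]
grip_width: 0.319
```

>>> send_rows:
  plan:
    - [[0,0,0,0,0,-0.7,0.9],[0,0,0,0,0,0,0.67],[0,0,0,0,0,0,0.64],[0,0,0,0,0,0,0.6],[0,0,0,0,0,0,0.55],[0,0,0,0,0,0,0.5],[0,0,0,0,0,0,0.5]]

```text
time: 9.37
position: [0.6231, 0.284, -0.0084]
orientation: [-3.141, 0.0, 1.571]
wrist_force: [-0.5, 0.2, -0.3]
grip_width: 0.501
```

```bash
python3 look.py s10 75 175 220 340 6
```

```text
[ 0.6231  0.284  -0.0083] [-3.141  0.     1.571] [-1.1  0.6 -0.4] 0.501 9.42
```

View pics/s10.png

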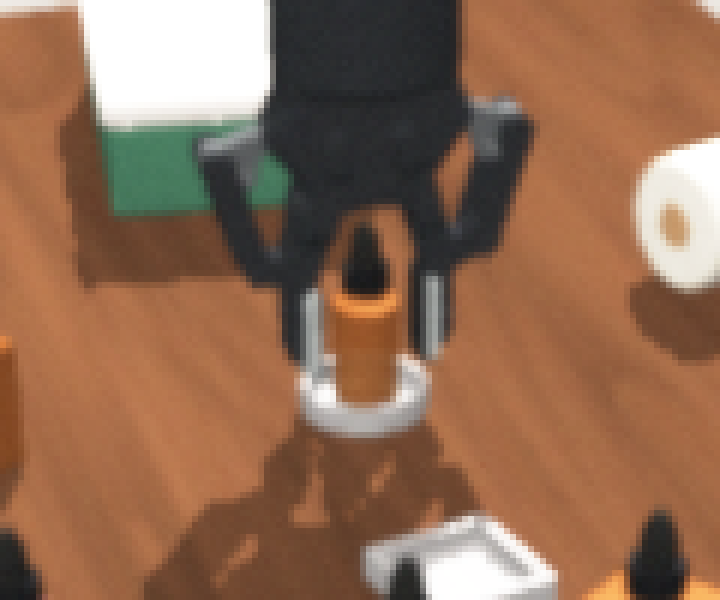

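Small round bottle stands upright, centred in its dish (crop (363,380)). Retract up, and go to round_large.

>>> send_rows:
  plan:
    - [[0,0,0,0,0,-8,0.5],[0,0,0,0,0,-12,0.5],[0,0,0,0,0,-18,0.5],[0,0,0,0,0,-25,0.4],[0,0,0,0,0,-25,0.3],[0,0,0,0,0,-20,0.2],[0,0,0,0,0,-10,0.2]]

```text
time: 10.0
position: [0.6245, 0.2846, 0.1149]
orientation: [3.136, -0.002, 1.571]
wrist_force: [0.0, -0.7, -0.5]
grip_width: 0.801
```

>>> send_rows:
  plan:
    - [[0,0,0,-20,-10.8,0,0.2],[0,0,0,-34,-18.4,0,0.2],[0,0,0,-34,-18.4,0,0.2],[0,0,0,-34,-18.4,0,0.2],[0,0,0,-34,-18.4,0,0.2],[0,0,0,-34,-18.4,0,0.2],[0,0,0,-34,-18.4,0,0.2],[0,0,0,-34,-18.4,0,0.2],[0,0,0,-25,-13.5,0,0.2],[0,0,0,-12.5,-6.5,0,0.2]]

```text
time: 10.83
position: [0.4614, -0.0138, 0.1105]
orientation: [3.142, 0.001, 1.568]
wrist_force: [0.3, 0.3, -0.1]
grip_width: 0.801
```

>>> send_rows:
  plan:
    - [[0,0,0,0,0,0,0.2],[0,0,0,0,0,0,0.2],[0,0,0,0,0,0,0.2],[0,0,0,0,0,0,0.2]]

```text
time: 11.17
position: [0.464, -0.0107, 0.11]
orientation: [3.141, -0.0, 1.572]
wrist_force: [-0.4, 0.3, 0.5]
grip_width: 0.805
```

```bash
python3 look.py s11 0 420 0 560 1
```

```text
[ 0.464  -0.0106  0.1099] [ 3.142 -0.     1.572] [-0.6 -0.3  0.1] 0.801 11.22
```

View pics/s11.png

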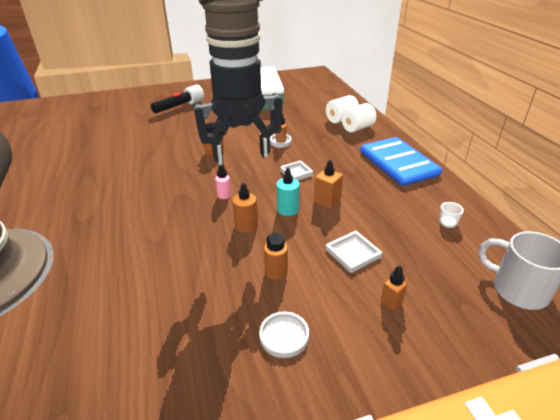

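>>> send_rows:
  plan:
    - [[0,0,0,0,0,15,0.2],[0,0,0,0,0,20,0.2],[0,0,0,0,0,20,0.2],[0,0,0,0,0,18,0.2],[0,0,0,0,0,12,0.2],[0,0,0,0,0,8,0.2],[0,0,0,0,0,5,0.2],[0,0,0,0,0,3,0.2],[0,0,0,0,0,2,0.2],[0,0,0,0,0,0,0.2]]

```text
time: 12.05
position: [0.4638, -0.0113, 0.0071]
orientation: [3.141, 0.0, 1.571]
wrist_force: [-0.6, -0.6, 0.7]
grip_width: 0.799
```

```bash
python3 look.py s12 130 250 190 330 5
```

```text
[ 0.4639 -0.0114  0.0073] [3.141 0.    1.571] [ 0.2 -0.2  0.8] 0.798 12.1
```

View pics/s12.png

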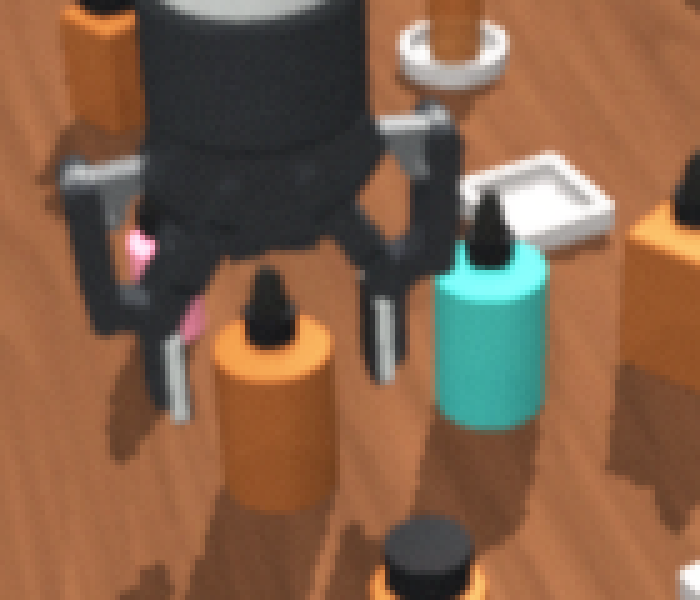

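Fingers straddle round_large with the turquoise bottle clear to the right (crop (490,330)). Closing and lifting.

>>> send_rows:
  plan:
    - [[0,0,0,0,0,0,0.3],[0,0,0,0,0,0,0.38],[0,0,0,0,0,0,0.44],[0,0,0,0,0,0,0.48],[0,0,0,0,0,0,0.52],[0,0,0,0,0,0,0.56],[0,0,0,0,0,0,0.7],[0,0,0,0,0,0,0.7]]
  newtons: 30

```text
time: 12.77
position: [0.4636, -0.0115, 0.0073]
orientation: [3.141, 0.0, 1.571]
wrist_force: [-1.5, -1.0, 4.9]
grip_width: 0.502
```

>>> send_rows:
  plan:
    - [[0,0,0,0,0,-4,0.7],[0,0,0,0,0,-8,0.7],[0,0,0,0,0,-14,0.7],[0,0,0,0,0,-20,0.7],[0,0,0,0,0,-20,0.7],[0,0,0,0,0,-18,0.7],[0,0,0,0,0,-10,0.7],[0,0,0,0,0,-6,0.7],[0,0,0,0,0,0,0.7]]

```text
time: 13.52
position: [0.4641, -0.0115, 0.108]
orientation: [3.14, 0.0, 1.571]
wrist_force: [0.7, 0.0, -0.8]
grip_width: 0.505
```

```bash
python3 look.py s13 80 250 190 360 3
```

```text
[ 0.4636 -0.0115  0.1069] [3.141 0.    1.571] [-1.   0.3 -0.6] 0.508 13.57
```

View pics/s13.png

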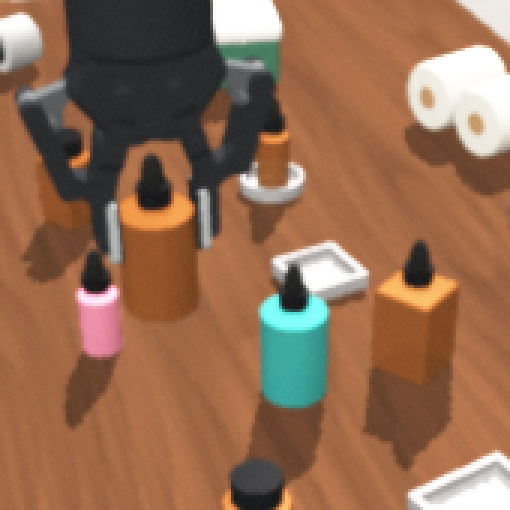

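Round_large is gripped upright and raised about 100 mm. Carry to the large round dish.

>>> send_rows:
  plan:
    - [[0,0,0,-15,-0.4,0,0.7],[0,0,0,-28,-0.7,0,0.7],[0,0,0,-35,-0.9,0,0.7],[0,0,0,-35,-0.9,0,0.7],[0,0,0,-35,-0.9,0,0.7],[0,0,0,-35,-0.9,0,0.7],[0,0,0,-35,-0.9,0,0.7],[0,0,0,-25,-0.7,0,0.7],[0,0,0,-15.5,-0.5,0,0.7],[0,0,0,0,0,0,0.7]]

```text
time: 14.4
position: [0.4557, -0.2725, 0.105]
orientation: [-3.139, -0.0, 1.567]
wrist_force: [-0.8, -0.3, -1.6]
grip_width: 0.502
```

>>> send_rows:
  plan:
    - [[0,0,0,0,0,15,0.7],[0,0,0,0,0,20,0.7],[0,0,0,0,0,20,0.7],[0,0,0,0,0,15,0.7],[0,0,0,0,0,8,0.7],[0,0,0,0,0,4,0.7],[0,0,0,0,0,0,0.7],[0,0,0,0,0,0,0.7]]

```text
time: 15.07
position: [0.4568, -0.2698, 0.0253]
orientation: [3.141, 0.0, 1.571]
wrist_force: [-0.4, -0.1, -1.7]
grip_width: 0.501
```

```bash
python3 look.py s14 200 380 200 380 3;python3 look.py t14 200 330 370 500 3 top
```

```text
[ 0.4571 -0.27    0.0257] [3.141e+00 1.000e-03 1.571e+00] [ 0.4  0.1 -0.9] 0.504 15.12
[ 0.4573 -0.2702  0.0259] [3.140e+00 1.000e-03 1.571e+00] [-0.4 -0.4 -0.6] 0.508 15.17
```

View pics/s14.png

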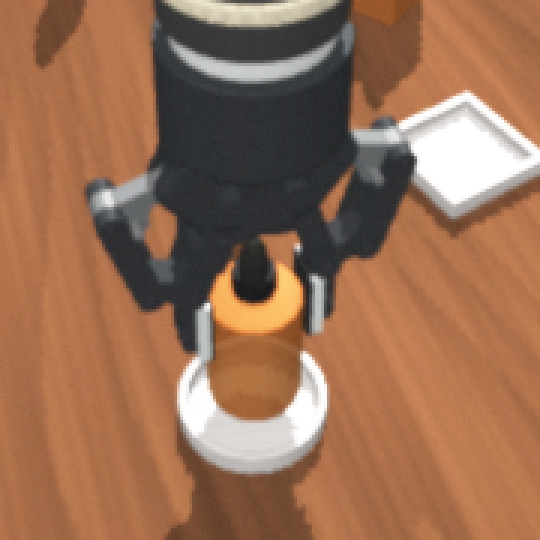

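Bottle hovers centred over the large round dish (crop (253,400)), bottom ~18 mm up. Lowering gently.

>>> send_rows:
  plan:
    - [[0,0,0,0,0,4,0.7],[0,0,0,0,0,4,0.7],[0,0,0,0,0,3,0.7],[0,0,0,0,0,1.5,0.7],[0,0,0,0,0,0,0.7],[0,0,0,0,0,0,0.7]]

```text
time: 15.67
position: [0.4564, -0.2699, 0.0122]
orientation: [-3.141, -0.0, 1.571]
wrist_force: [-0.7, -1.5, -0.5]
grip_width: 0.506
```

>>> send_rows:
  plan:
    - [[0,0,0,0,0,0.7,0.7],[0,0,0,0,0,0.7,0.7],[0,0,0,0,0,0,0.7]]

```text
time: 15.92
position: [0.4568, -0.2701, 0.0114]
orientation: [3.141, 0.0, 1.571]
wrist_force: [-0.8, 0.6, 1.7]
grip_width: 0.503
```

>>> send_rows:
  plan:
    - [[0,0,0,0,0,0.5,0.7],[0,0,0,0,0,0.5,0.7],[0,0,0,0,0,0,0.7]]

```text
time: 16.17
position: [0.4568, -0.2702, 0.0113]
orientation: [3.141, 0.001, 1.57]
wrist_force: [-2.9, 1.2, 9.5]
grip_width: 0.499
```

Contact with the dish floor. Ease off and open.

>>> send_rows:
  plan:
    - [[0,0,0,0,0,-0.7,0.7],[0,0,0,0,0,0,0.48],[0,0,0,0,0,0,0.45],[0,0,0,0,0,0,0.4],[0,0,0,0,0,0,0.35],[0,0,0,0,0,0,0.25],[0,0,0,0,0,0,0.25]]

```text
time: 16.75
position: [0.4566, -0.2699, 0.0106]
orientation: [-3.141, -0.0, 1.571]
wrist_force: [0.1, -0.2, -0.3]
grip_width: 0.751
```

```bash
python3 look.py s15 200 380 200 380 3
```

```text
[ 0.4566 -0.27    0.0106] [-3.141 -0.     1.571] [-0.2 -0.5  0.7] 0.754 16.8
```

View pics/s15.png

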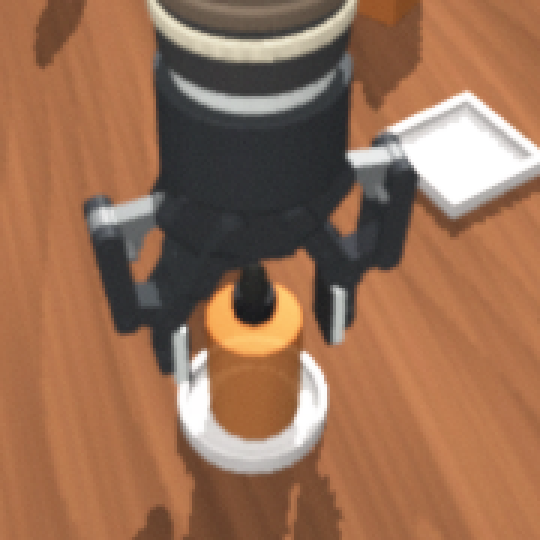

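Round_large stands upright in its dish, fingers clear. Lifting off and moving to square_small.

>>> send_rows:
  plan:
    - [[0,0,0,0,0,-8,0.25],[0,0,0,0,0,-14,0.25],[0,0,0,0,0,-20,0.25],[0,0,0,0,0,-25,0.3],[0,0,0,0,0,-20,0.35],[0,0,0,0,0,-12,0.35]]

```text
time: 17.3
position: [0.4574, -0.2705, 0.1129]
orientation: [3.139, 0.002, 1.571]
wrist_force: [0.9, -0.8, 0.0]
grip_width: 0.652
```

>>> send_rows:
  plan:
    - [[0,0,0,0.5,15,0,0.35],[0,0,0,1.2,28,0,0.35],[0,0,0,1.2,30,0,0.35],[0,0,0,1.2,30,0,0.35],[0,0,0,1.2,30,0,0.35],[0,0,0,1.2,24,0,0.35],[0,0,0,1.2,18.3,0,0.35]]

```text
time: 17.88
position: [0.6339, -0.262, 0.1098]
orientation: [3.141, 0.0, 1.571]
wrist_force: [-0.2, 0.4, 0.2]
grip_width: 0.65
```

>>> send_rows:
  plan:
    - [[0,0,-5.5,0,0,0,0.35],[0,0,-5.5,0,0,0,0.35],[0,0,-5.5,0,0,0,0.35],[0,0,-5.5,0,0,0,0.35],[0,0,-5.5,0,0,0,0.35],[0,0,0,0,0,0,0.35],[0,0,0,0,0,0,0.35],[0,0,0,0,0,0,0.35]]

```text
time: 18.55
position: [0.6319, -0.2623, 0.11]
orientation: [3.141, 0.0, 2.048]
wrist_force: [0.4, -0.0, 0.2]
grip_width: 0.652
```

```bash
python3 look.py s16 150 360 230 470 3
```

```text
[ 0.6319 -0.2623  0.1099] [3.142 0.    2.049] [-0.5 -0.3  0.4] 0.652 18.6
```

View pics/s16.png

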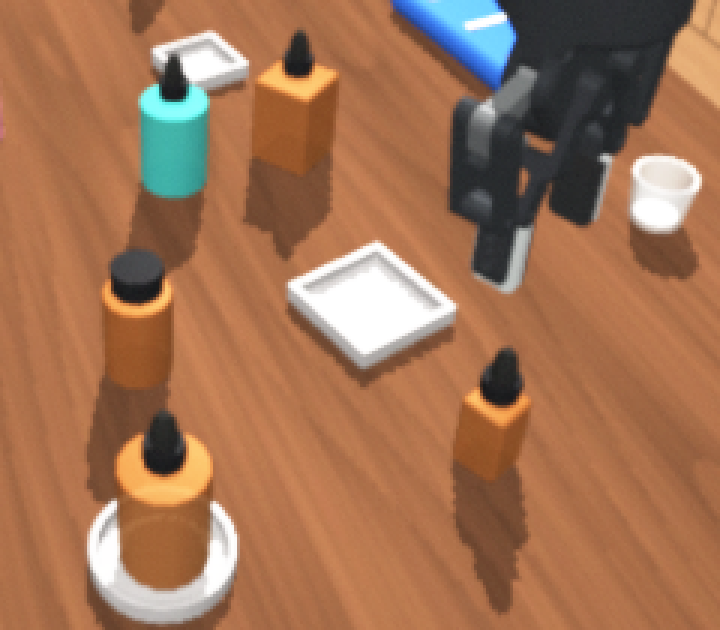

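Round_large is in its dish at crop (163,540). The gripper is above square_small (crop (492,430)). Descend.

>>> send_rows:
  plan:
    - [[0,0,0,0,0,15,0.35],[0,0,0,0,0,22,0.35],[0,0,0,0,0,22,0.35],[0,0,0,0,0,20,0.35],[0,0,0,0,0,16,0.35],[0,0,0,0,0,12,0.35],[0,0,0,0,0,8,0.35],[0,0,0,0,0,5,0.35],[0,0,0,0,0,2,0.35],[0,0,0,0,0,0,0.35]]

```text
time: 19.43
position: [0.6321, -0.2624, -0.0121]
orientation: [3.141, 0.0, 2.05]
wrist_force: [-0.0, -0.4, 0.4]
grip_width: 0.652
```

```bash
python3 look.py s17 210 330 330 470 5
```

```text
[ 0.6323 -0.2625 -0.0116] [3.141e+00 1.000e-03 2.050e+00] [-0.3 -1.2  0.3] 0.651 19.48
```

View pics/s17.png

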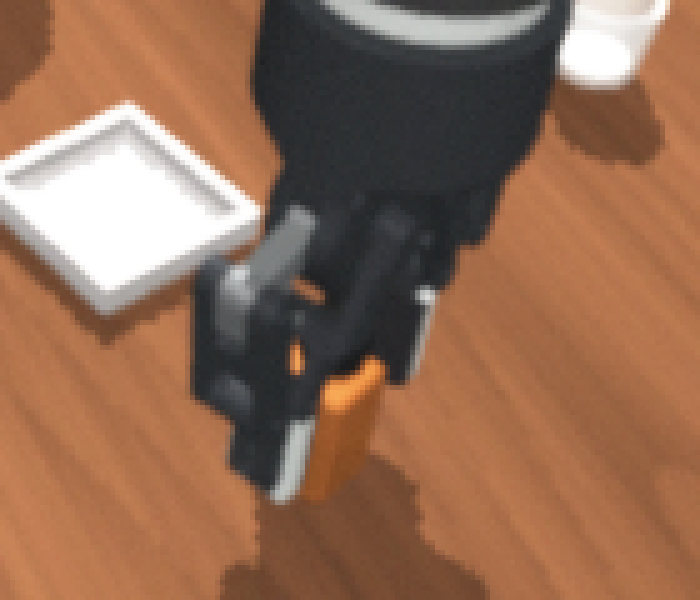

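>>> send_rows:
  plan:
    - [[0,0,0,0,0,0,0.45],[0,0,0,0,0,0,0.52],[0,0,0,0,0,0,0.58],[0,0,0,0,0,0,0.63],[0,0,0,0,0,0,0.68],[0,0,0,0,0,0,0.73],[0,0,0,0,0,0,0.9],[0,0,0,0,0,0,0.9]]
  newtons: 25

```text
time: 20.15
position: [0.6321, -0.2624, -0.012]
orientation: [3.141, 0.0, 2.051]
wrist_force: [0.5, 0.7, 2.4]
grip_width: 0.3
```

>>> send_rows:
  plan:
    - [[0,0,0,0,0,-5,0.9],[0,0,0,0,0,-10,0.9],[0,0,0,0,0,-15,0.9],[0,0,0,0,0,-20,0.9],[0,0,0,0,0,-22,0.9],[0,0,0,0,0,-22,0.9],[0,0,0,0,0,-18,0.9],[0,0,0,0,0,-12,0.9],[0,0,0,0,0,-6,0.9],[0,0,0,0,0,0,0.9]]

```text
time: 20.98
position: [0.6327, -0.2627, 0.1201]
orientation: [3.139, 0.003, 2.051]
wrist_force: [0.5, 0.4, -0.5]
grip_width: 0.303
```

```bash
python3 look.py s18 150 350 300 500 3
```

```text
[ 0.6322 -0.2624  0.1185] [3.141e+00 1.000e-03 2.051e+00] [ 0.2 -0.2 -0.5] 0.298 21.03
```

View pics/s18.png

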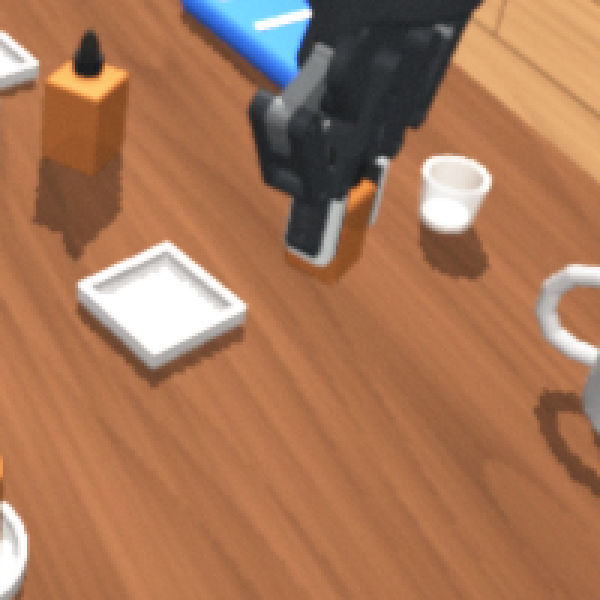

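Square_small is held. Turn it to the dish's angle, then carry.

>>> send_rows:
  plan:
    - [[0,0,5.3,0,0,0,0.9],[0,0,5.3,0,0,0,0.9],[0,0,5.2,0,0,0,0.9],[0,0,0,15,2.4,0,0.9],[0,0,0,28,4.5,0,0.9],[0,0,0,38,6.1,0,0.9],[0,0,0,38,6.1,0,0.9],[0,0,0,38,6.1,0,0.9],[0,0,0,38,6.1,0,0.9],[0,0,0,38,6.1,0,0.9]]

```text
time: 21.87
position: [0.62, -0.0242, 0.1166]
orientation: [-3.14, -0.001, 1.776]
wrist_force: [0.5, 0.5, 0.2]
grip_width: 0.306
```

>>> send_rows:
  plan:
    - [[0,0,0,38,6.1,0,0.9],[0,0,0,38,6.1,0,0.9],[0,0,0,38,6.1,0,0.9],[0,0,0,28,4.5,0,0.9],[0,0,0,16.3,2.4,0,0.9],[0,0,0,0,0,0,0.9],[0,0,0,0,0,0,0.9],[0,0,0,0,0,0,0.9],[0,0,0,0,0,0,0.9]]

```text
time: 22.62
position: [0.6137, 0.1326, 0.1173]
orientation: [-3.141, 0.0, 1.774]
wrist_force: [0.8, -1.0, -1.3]
grip_width: 0.302
```

```bash
python3 look.py s19 70 230 200 400 4
```

```text
[0.6138 0.1324 0.1174] [-3.141  0.     1.774] [-0.8  0.  -1.1] 0.301 22.67
```

View pics/s19.png

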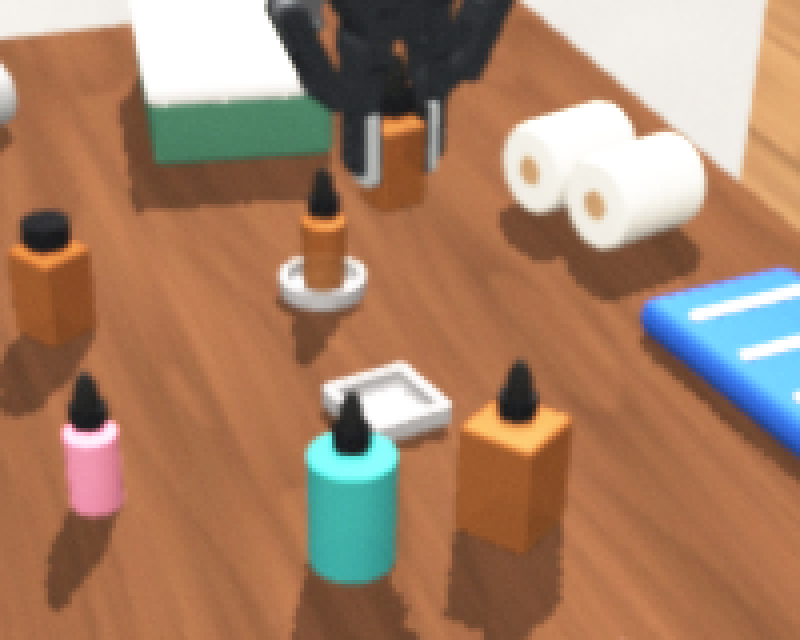

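Round_small stands in its dish; the carried bottle is above the small square dish (crop (390,400)). Lowering.

>>> send_rows:
  plan:
    - [[0,0,0,0,0,12,0.9],[0,0,0,0,0,18,0.9],[0,0,0,0,0,20,0.9],[0,0,0,0,0,20,0.9],[0,0,0,0,0,18,0.9],[0,0,0,0,0,11,0.9],[0,0,0,0,0,6,0.9],[0,0,0,0,0,0,0.9],[0,0,0,0,0,0,0.9]]

```text
time: 23.42
position: [0.6143, 0.1332, 0.0132]
orientation: [3.141, 0.0, 1.774]
wrist_force: [-1.2, 0.3, -0.1]
grip_width: 0.303
```

```bash
python3 look.py s20 120 200 250 350 6
```

```text
[0.6147 0.1334 0.0138] [ 3.14  -0.     1.774] [ 0.2  1.1 -0.4] 0.299 23.47
```

View pics/s20.png

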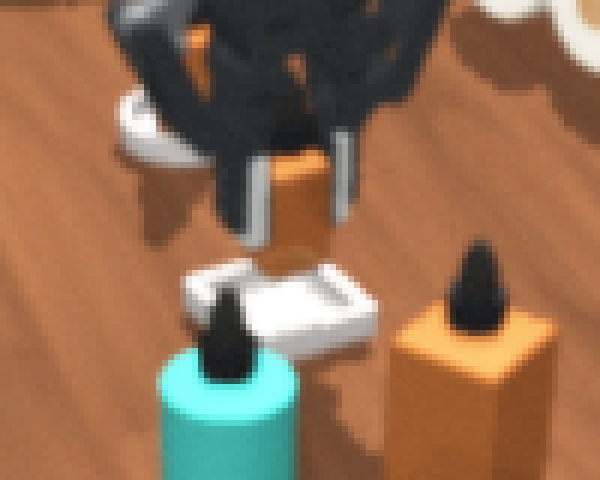

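>>> send_rows:
  plan:
    - [[0,0,0,0,0,5,0.9],[0,0,0,0,0,6,0.9],[0,0,0,0,0,4,0.9],[0,0,0,0,0,2,0.9],[0,0,0,0,0,1,0.9],[0,0,0,0,0,0,0.9],[0,0,0,0,0,0.7,0.9],[0,0,0,0,0,0.5,0.9],[0,0,0,0,0,0,0.9]]

```text
time: 24.22
position: [0.614, 0.1336, -0.0064]
orientation: [3.141, -0.0, 1.775]
wrist_force: [0.2, -0.6, -1.3]
grip_width: 0.302
```

>>> send_rows:
  plan:
    - [[0,0,0,0,0,0.5,0.9],[0,0,0,0,0,0.5,0.9],[0,0,0,0,0,0,0.9]]

```text
time: 24.47
position: [0.6139, 0.1336, -0.0076]
orientation: [-3.142, -0.0, 1.775]
wrist_force: [1.0, -0.1, -0.5]
grip_width: 0.298
```

>>> send_rows:
  plan:
    - [[0,0,0,0,0,0.5,0.9],[0,0,0,0,0,0.5,0.9],[0,0,0,0,0,0,0.9]]

```text
time: 24.72
position: [0.614, 0.1336, -0.008]
orientation: [3.141, -0.0, 1.775]
wrist_force: [-1.3, -0.7, 4.7]
grip_width: 0.304
```

Contact. Ease off and open.

>>> send_rows:
  plan:
    - [[0,0,0,0,0,-0.3,0.9],[0,0,0,0,0,0,0.68],[0,0,0,0,0,0,0.65],[0,0,0,0,0,0,0.6],[0,0,0,0,0,0,0.55],[0,0,0,0,0,0,0.48],[0,0,0,0,0,0,0.48]]

```text
time: 25.3
position: [0.6139, 0.1335, -0.0083]
orientation: [-3.141, 0.0, 1.775]
wrist_force: [-0.5, 0.0, -0.5]
grip_width: 0.52
```

```bash
python3 look.py s21 120 200 250 350 6
```

```text
[ 0.6139  0.1336 -0.0083] [-3.142 -0.     1.775] [-1.   0.1 -0.1] 0.523 25.35
```

View pics/s21.png

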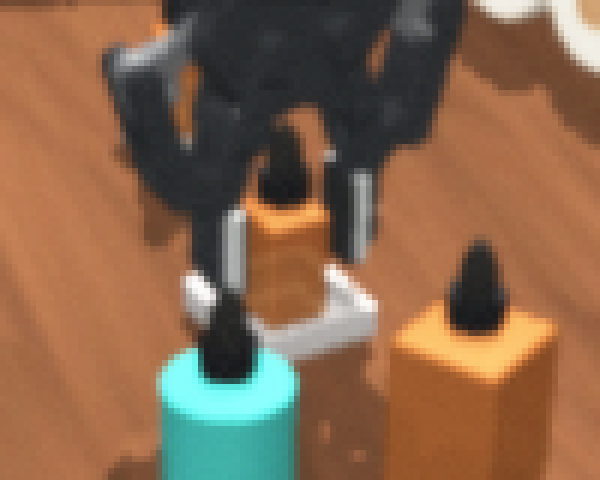

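Square_small stands flat in its dish (crop (285,270)). Up and over to square_large.

>>> send_rows:
  plan:
    - [[0,0,0,0,0,-8,0.48],[0,0,0,0,0,-14,0.48],[0,0,0,0,0,-20,0.48],[0,0,0,0,0,-25,0.4],[0,0,0,0,0,-25,0.3],[0,0,0,0,0,-18,0.2],[0,0,0,0,0,-10,0.2]]

```text
time: 25.93
position: [0.6151, 0.1338, 0.1154]
orientation: [3.137, -0.0, 1.775]
wrist_force: [0.9, 0.3, -0.2]
grip_width: 0.801
```

>>> send_rows:
  plan:
    - [[0,0,0,-15,0.1,0,0.2],[0,0,0,-28,0.2,0,0.2],[0,0,0,-36,0.2,0,0.2],[0,0,0,-28,0.2,0,0.2],[0,0,0,-14.6,0,0,0.2],[0,0,-5.9,0,0,0,0.2],[0,0,-5.9,0,0,0,0.2],[0,0,-5.9,0,0,0,0.2],[0,0,-5.9,0,0,0,0.2],[0,0,0,0,0,0,0.2]]

```text
time: 26.77
position: [0.6387, 0.0142, 0.1108]
orientation: [-3.14, -0.001, 2.189]
wrist_force: [-0.2, 0.3, -0.1]
grip_width: 0.799
```

>>> send_rows:
  plan:
    - [[0,0,0,0,0,0,0.2],[0,0,0,0,0,0,0.2],[0,0,0,0,0,0,0.2]]

```text
time: 27.02
position: [0.6391, 0.0146, 0.1115]
orientation: [-3.141, -0.0, 2.185]
wrist_force: [-0.4, -0.3, 0.1]
grip_width: 0.799
```

```bash
python3 look.py s22 70 230 230 430 4
```

```text
[0.6392 0.0146 0.1116] [-3.141 -0.     2.185] [-0.4 -0.2 -0.1] 0.802 27.07
```

View pics/s22.png

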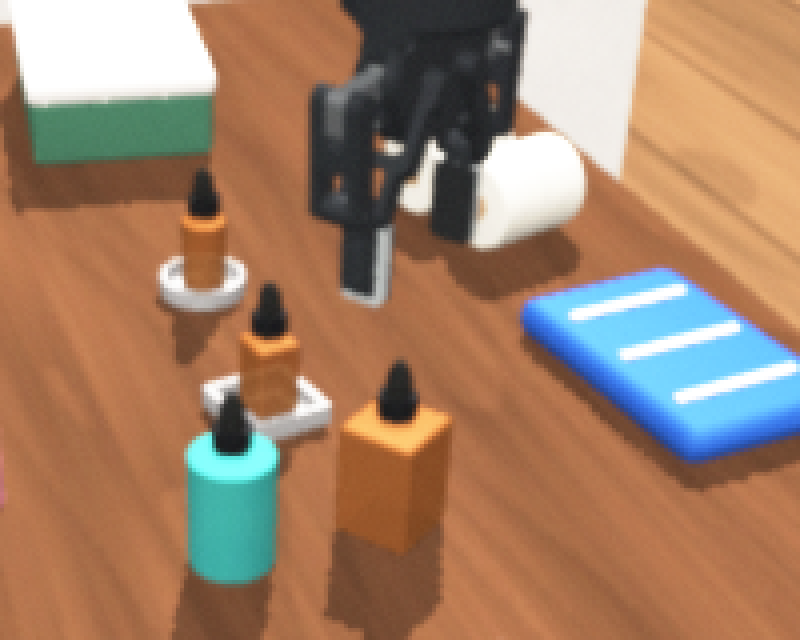

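Both small bottles stand upright in their dishes; the gripper is over square_large. Descend 104 mm.

>>> send_rows:
  plan:
    - [[0,0,0,0,0,14,0.2],[0,0,0,0,0,20,0.2],[0,0,0,0,0,20,0.2],[0,0,0,0,0,18,0.2],[0,0,0,0,0,13,0.2],[0,0,0,0,0,9,0.2],[0,0,0,0,0,6,0.2],[0,0,0,0,0,4,0.2],[0,0,0,0,0,0,0.2],[0,0,0,0,0,0,0.2]]

```text
time: 27.9
position: [0.6396, 0.0146, 0.0084]
orientation: [3.141, 0.0, 2.187]
wrist_force: [1.1, -0.4, 0.2]
grip_width: 0.799
```

```bash
python3 look.py s23 110 230 260 400 5
```

```text
[0.6399 0.0146 0.0087] [3.140e+00 1.000e-03 2.187e+00] [ 0.6  0.3 -0. ] 0.799 27.95
```

View pics/s23.png

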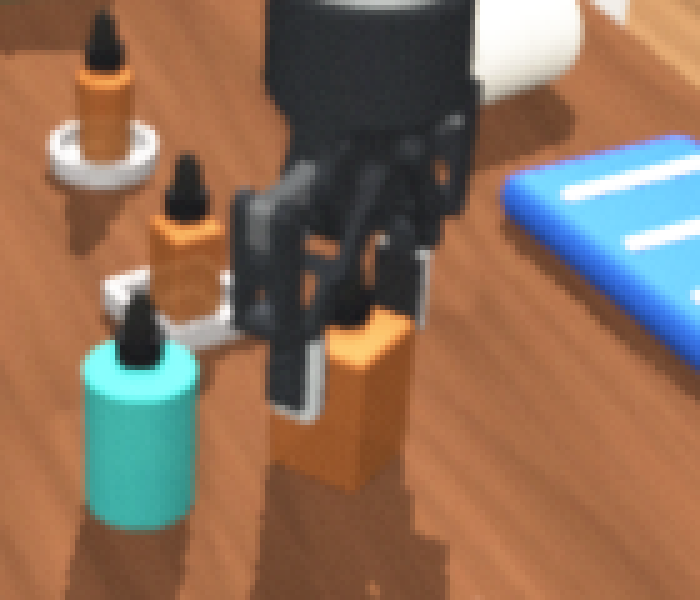

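Fingers straddle square_large along its flat sides and are clear of the turquoise bottle. Close and lift.

>>> send_rows:
  plan:
    - [[0,0,0,0,0,0,0.3],[0,0,0,0,0,0,0.38],[0,0,0,0,0,0,0.44],[0,0,0,0,0,0,0.48],[0,0,0,0,0,0,0.52],[0,0,0,0,0,0,0.56],[0,0,0,0,0,0,0.7],[0,0,0,0,0,0,0.7]]
  newtons: 30

```text
time: 28.62
position: [0.6395, 0.0146, 0.0082]
orientation: [3.141, 0.0, 2.187]
wrist_force: [0.4, -0.6, 3.7]
grip_width: 0.489
```

>>> send_rows:
  plan:
    - [[0,0,0,0,0,-4,0.7],[0,0,0,0,0,-8,0.7],[0,0,0,0,0,-14,0.7],[0,0,0,0,0,-14,0.7],[0,0,0,0,0,-8,0.7],[0,0,0,0,0,-2,0.7],[0,0,0,0,0,0,0.7]]

```text
time: 29.2
position: [0.6397, 0.0146, 0.0585]
orientation: [3.14, 0.001, 2.187]
wrist_force: [1.0, 1.0, -1.5]
grip_width: 0.488
```

```bash
python3 look.py s24 110 230 260 400 5
```

```text
[0.6393 0.0146 0.0577] [3.142 0.    2.187] [-0.6  0.3 -2.2] 0.484 29.25
```

View pics/s24.png

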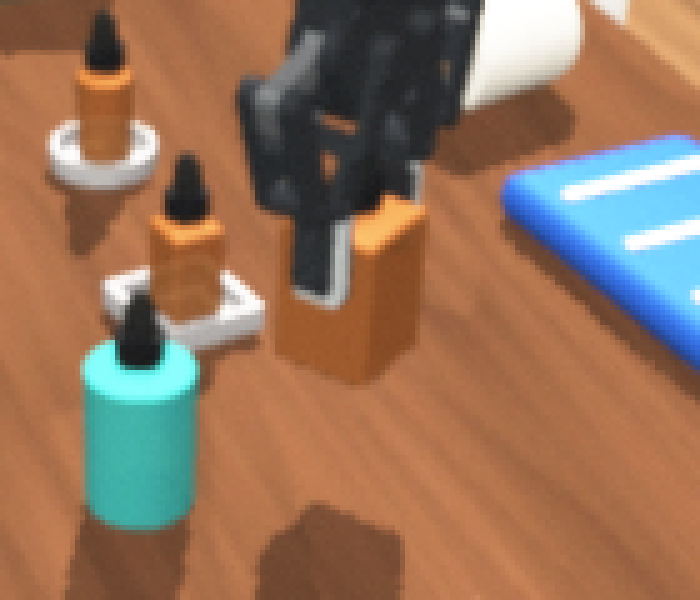

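Held. Turn to the large square dish's angle and carry over.

>>> send_rows:
  plan:
    - [[0,0,6.7,0,0,0,0.7],[0,0,6.7,0,0,0,0.7],[0,0,6.7,0,0,0,0.7],[0,0,0,-15,-5.7,0,0.7],[0,0,0,-30,-11.3,0,0.7],[0,0,0,-35,-13.3,0,0.7],[0,0,0,-35,-13.3,0,0.7],[0,0,0,-22,-8.6,0,0.7],[0,0,0,-11,-4.3,0,0.7],[0,0,0,0,0,0,0.7]]

```text
time: 30.08
position: [0.6225, -0.146, 0.057]
orientation: [-3.14, -0.0, 1.834]
wrist_force: [-0.4, -0.2, -2.6]
grip_width: 0.485
```

>>> send_rows:
  plan:
    - [[0,0,0,0,0,0,0.7],[0,0,0,0,0,8,0.7],[0,0,0,0,0,12,0.7],[0,0,0,0,0,9,0.7],[0,0,0,0,0,4,0.7],[0,0,0,0,0,0,0.7],[0,0,0,0,0,0,0.7]]

```text
time: 30.67
position: [0.6231, -0.1424, 0.0241]
orientation: [-3.14, -0.001, 1.837]
wrist_force: [-0.4, 0.1, -1.1]
grip_width: 0.49
```

```bash
python3 look.py s25 170 290 290 430 5
```

```text
[ 0.6236 -0.1426  0.0247] [-3.141 -0.     1.836] [ 0.1  0.1 -0.7] 0.487 30.72
```

View pics/s25.png

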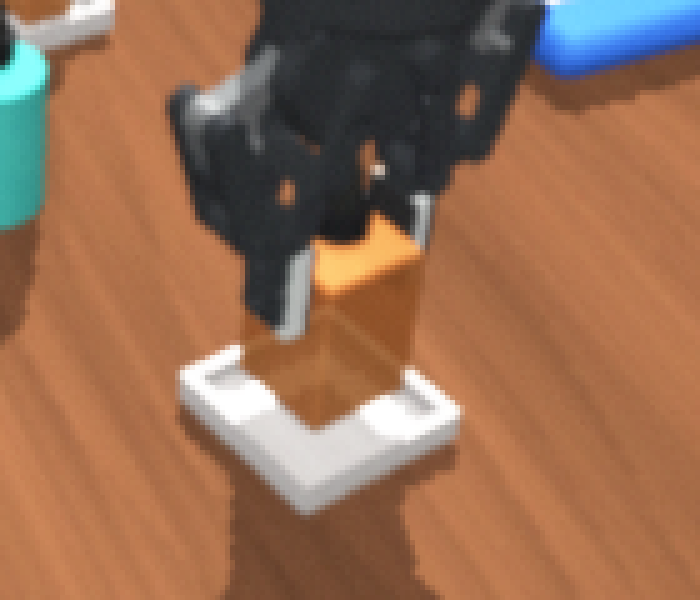

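Bottle is aligned and centred over the large square dish (crop (318,420)). Lowering gently.

>>> send_rows:
  plan:
    - [[0,0,0,0,0,4,0.7],[0,0,0,0,0,4,0.7],[0,0,0,0,0,2,0.7],[0,0,0,0,0,1,0.7],[0,0,0,0,0,0,0.7],[0,0,0,0,0,0,0.7]]

```text
time: 31.22
position: [0.6235, -0.1431, 0.0138]
orientation: [-3.142, -0.0, 1.836]
wrist_force: [0.4, -0.9, -1.4]
grip_width: 0.478
```

>>> send_rows:
  plan:
    - [[0,0,0,0,0,0.7,0.7],[0,0,0,0,0,0.5,0.7],[0,0,0,0,0,0,0.7]]

```text
time: 31.47
position: [0.6235, -0.143, 0.0126]
orientation: [3.142, 0.0, 1.836]
wrist_force: [0.7, 0.0, -1.7]
grip_width: 0.484
```

>>> send_rows:
  plan:
    - [[0,0,0,0,0,0.5,0.7],[0,0,0,0,0,0.3,0.7],[0,0,0,0,0,0,0.7]]

```text
time: 31.72
position: [0.6236, -0.1431, 0.0122]
orientation: [3.141, 0.0, 1.836]
wrist_force: [0.3, 0.2, 1.8]
grip_width: 0.482
```

Light contact (about +3.5 N change). A touch more to be flat, ease off, open.

>>> send_rows:
  plan:
    - [[0,0,0,0,0,0.4,0.7],[0,0,0,0,0,0,0.7],[0,0,0,0,0,-0.4,0.7],[0,0,0,0,0,0,0.5],[0,0,0,0,0,0,0.46],[0,0,0,0,0,0,0.4],[0,0,0,0,0,0,0.35],[0,0,0,0,0,0,0.25],[0,0,0,0,0,0,0.25]]

```text
time: 32.47
position: [0.6235, -0.143, 0.0117]
orientation: [-3.141, -0.0, 1.836]
wrist_force: [0.5, 0.0, 0.6]
grip_width: 0.751
```

```bash
python3 look.py s26 170 290 290 430 5
```

```text
[ 0.6235 -0.143   0.0117] [-3.142 -0.     1.836] [-0.4 -0.  -0.6] 0.749 32.52
```

View pics/s26.png

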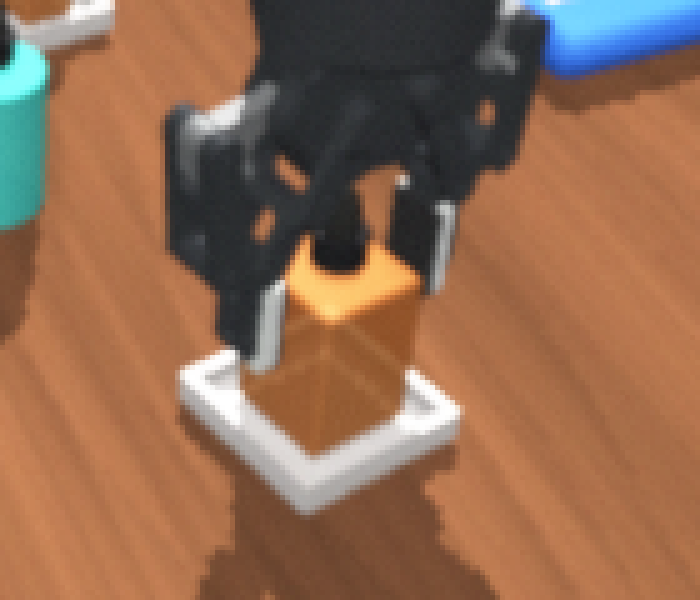

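Released cleanly. Raise and withdraw towards the base for the final check.

>>> send_rows:
  plan:
    - [[0,0,0,0,0,-8,0.25],[0,0,0,0,0,-14,0.25],[0,0,0,0,0,-20,0.25],[0,0,0,0,0,-25,0.25],[0,0,0,0,0,-30,0.25],[0,0,0,0,0,-30,0.25],[0,0,0,0,0,-20,0.25],[0,0,0,0,0,-10,0.25]]

```text
time: 33.18
position: [0.6247, -0.1433, 0.1732]
orientation: [3.137, 0.003, 1.836]
wrist_force: [0.3, -0.5, 0.4]
grip_width: 0.751
```

>>> send_rows:
  plan:
    - [[0,0,0,0,-20,0,0.25],[0,0,0,0,-35,0,0.25],[0,0,0,0,-40,0,0.25],[0,0,0,0,-40,0,0.25],[0,0,0,0,-40,0,0.25],[0,0,0,0,-40,0,0.25],[0,0,0,0,-40,0,0.25],[0,0,0,0,-40,0,0.25],[0,0,0,0,-20,0,0.25],[0,0,0,0,0,0,0.25]]

```text
time: 34.02
position: [0.3158, -0.2256, 0.1689]
orientation: [-3.141, 0.0, 1.832]
wrist_force: [0.2, 1.0, -1.0]
grip_width: 0.749
```

```bash
python3 look.py s27 0 420 0 560 1; python3 look.py t27 0 420 0 560 1 top; python3 - <<'E'
from h import *
D={"rs":(623,283),"rl":(457,-270),"ss":(614,133.5),"sl":(623.6,-143),"caprd":(483,-145),"capsq":(455,285),"turq":(554,11.5),"pink":(443.5,98.4)}
for cm in("top","side"):
  c=dict(np.load(f"last_{cm}.npz"));P=cloud(c)*1000
  for n,(x,y) in D.items():
    m=(np.hypot(P[...,0]-x,P[...,1]-y)<(38))&(P[...,2]>20)&(P[...,2]<140)
    q=P[m]
    if len(q)<10: print(cm,n,"none");continue
    t=q[:,2].max();b=q[q[:,2]>t-12];H=48 if n in("rs","ss") else 66 
    s=q[abs(q[:,2]-H)<5]
    print(cm,n,"top",t.round(1),"tip",b.mean(0)[:2].round(1),"shoulder",rect(s/1000) if len(s)>5 else None)
E
```

```text
[ 0.3178 -0.2257  0.1689] [3.141 0.    1.833] [ 0.6 -0.8  0.2] 0.754 34.07
[ 0.319  -0.2257  0.1689] [3.141 0.    1.834] [ 0.5 -0.3  0.1] 0.749 34.12
top rs top 85.0 tip [623.6 283.2] shoulder (622.7, 281.2, 21.6, 27.4, 62.3)
top rl top 102.2 tip [ 458.7 -268.5] shoulder (458.5, -269.5, 41.4, 42.9, 1.1)
top ss top 84.4 tip [614.3 133.1] shoulder (615.4, 133.9, 26.7, 25.8, 10.0)
top sl top 104.0 tip [ 623.6 -141.4] shoulder (624.3, -142.0, 41.9, 42.0, 14.7)
top caprd top 79.2 tip [ 482.5 -144.7] shoulder (482.1, -140.4, 24.9, 19.1, 10.4)
top capsq top 78.6 tip [454.8 284.1] shoulder (454.6, 280.7, 25.7, 20.0, 7.2)
top turq top 96.9 tip [553.6  12.3] shoulder (554.0, 13.1, 42.5, 40.4, 1.1)
top pink top 82.0 tip [443.2  98.3] shoulder (442.9, 100.3, 16.8, 16.2, 39.0)
side rs top 83.8 tip [624.5 282.1] shoulder (623.5, 279.5, 20.0, 25.8, 65.0)
side rl top 100.4 tip [ 457.2 -272. ] shoulder (457.8, -271.2, 41.6, 41.6, 74.4)
side ss top 82.6 tip [614.7 131.9] shoulder (615.2, 131.2, 26.8, 23.8, 0.7)
side sl top 100.6 tip [ 623.6 -144.2] shoulder (624.8, -142.1, 43.0, 42.3, 15.3)
side caprd top 75.5 tip [ 481.8 -148.3] shoulder (480.4, -153.7, 11.8, 26.7, 73.8)
side capsq top 75.4 tip [454.8 280. ] shoulder (453.8, 277.3, 14.3, 27.5, 81.5)
side turq top 97.1 tip [553.7  10.2] shoulder (554.2, 9.6, 38.6, 42.2, 74.1)
side pink top 78.4 tip [443.5  96.3] shoulder (443.0, 98.9, 11.3, 17.5, 40.8)
```

View pics/s27.png

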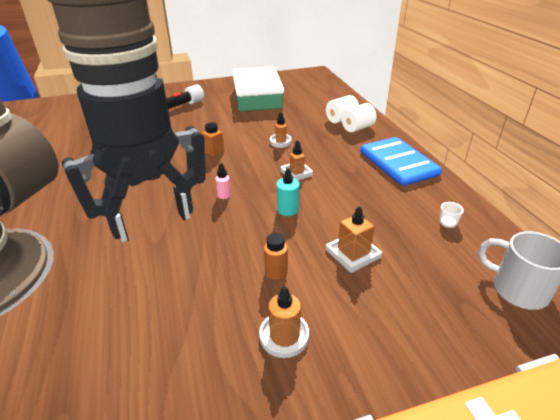

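View pics/t27.png

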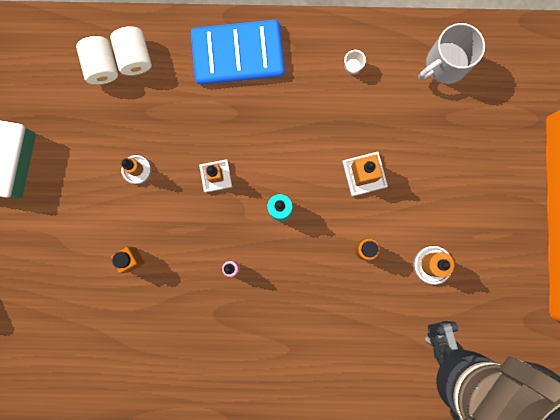

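All four bottles stand upright and centred in their dishes, about 4 mm above table level, and the other bottles haven't moved. The robot is clear, so I'm handing in.

```bash
python3 -c "
from bench import arm
print(arm.finish_job())"
```

```text
the job is handed in; nothing more can be done
None
```

All four dropper bottles now stand upright in their matching dishes, and I handed the job in at about 34 s of the 91 s allowed. The hand-in itself reports no verdict.

- **Placing:** I gripped each bottle by the glass, carried it over and lowered it until I felt light contact with the dish floor. I then let go and withdrew the arm.
- **Last checks:** Both cameras put every bottle within about 2 mm of its dish centre and about 4 mm above table level. The square bottles sit within about 2° of their dishes in the top view. The side view gave no reliable angle for square_small, because too few points were visible.
- **Left alone:** The two capped bottles, the pink one and the turquoise one have not moved beyond measurement noise.
- **What disagreed:** The reported tool height was about 23 mm lower than the cameras showed. My first close on round_small therefore caught the top edge of the glass, so I opened, went lower while watching the force, and gripped again without moving the bottle. I allowed for the offset from then on. The wrist force readings never went above about 10 N.

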